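# Fix the tape dispenser on the desk rail with a quarter-turn anchor

## Task

Pluck the anchor with the flat wing grip from the pocket tray and lower its foot into the open slot of the desk rail, in front of the forked foot of the tape dispenser's carriage. Slide the anchor along the slot fully into the fork and keep pushing until the carriage is up against the stop at the rail's end, then turn the anchor a quarter turn, so that its wing stands square across the rail and locks it, and let go. Leave the two round-knobbed anchors in their pockets and do not disturb the phone or the power bank.

Things in the scene. Friction and masses are not known exactly. Their poses are not given: they have to be found in the camera images.
- anchor: The anchor to use: 57 mm tall, about 60 g, loose, upright in any one of the tray's pockets. Origin: centre of its underside; z up the shank, x along the foot's long side; same after half a turn. Steel T-foot 28 (x) x 14 (y) x 6 mm, lowest 2 mm stepped in to 24 x 11; shank 8 mm dia; black collar 22 mm dia at z 21-25 mm; black wing grip 34 (x) x 14 (y) mm, z 25-57 mm, parallel to the foot.
- anchor_grip (a point): Middle of the wing grip, on the anchor's axis 47 mm above its underside: a good TCP point for pinching the wing across its 14 mm. The anchor lifts straight out of its pocket.
- rail: Fixed aluminium T-slot rail 300 x 50 x 18 mm on the desk; origin: centre of its underside, x along the slot towards the end stop. Slot open upwards: throat 18 mm wide between lips (z 13-18 mm, edges bevelled 2.5 mm), below it a channel 34 mm wide, z 4-13 mm. The foot passes the throat only lengthwise, rests on the floor (anchor origin at z 4 mm), slides and turns freely either way.
- end_stop (a point): Top centre of the aluminium stop block (12 mm along the rail, 50 mm across, 32 mm high over the desk) on the +x end of the rail (at rail x = 144 mm, on the slot line); the carriage's rear edge comes up against it.
- fork_seat (a point): Where the anchor's origin lies when its shank is home at the closed end of the carriage's fork: slot centre, 4 mm above the rail's underside, axes as the rail's. Moves with the carriage: rail x = -0.044 + joint carriage. The fork gap (12 mm, for the 8 mm shank) opens to -x; prongs reach 22 mm to -x, flared tips to 33 mm, z 18.5-22.5 mm above the desk, below the anchor's collar.
- drop_point (a point): Point on the slot's centre line at the slot floor, 62 mm to -x of the fork_seat point (moves with the carriage): a good place to lower the anchor. The 14 mm wide foot does not go down through the 12 mm fork, it only slides beneath it.
- dispenser: Teal tape dispenser (not the like one loose on the far desk corner) fixed on the carriage, 84 mm to +x of fork_seat: 26 mm along the rail, 126 mm across it, top 79 mm above the desk. Origin: centre of its underside. Slides with the carriage.
- carriage (a joint): Travel of the dispenser carriage along the rail's +x (m): 0 farthest from the stop, 0.080 against the end stop; starts anywhere from 0.005 to 0.045. Dark steel plate on top of the rail. Takes about 3 N to push and stays where it is left.
- tray: Fixed grey pocket tray 220 x 60 x 14 mm, on the 2.5 mm thick desk mat; origin: centre of its underside; x along the row of three pockets, which lie at x = -72, 0 and 72 mm, each 32 x 32 mm, 10 mm deep (floor at tray z = 4 mm, 6.5 mm above the desk).
- thumb_round: Another anchor, with a tall round knob (28 mm diameter, 57 mm tall over all) and a round foot 24 mm in diameter that does not fit the rail; origin: centre of its underside. Stays in its pocket.
- thumb_low: Another anchor, with a low round knob (32 mm diameter, 37 mm tall over all) and a round 24 mm foot; origin: centre of its underside. Stays in its pocket.
- phone: Mobile phone 157 x 74 x 8 mm lying on the desk to the right of the tray; leave it alone. Origin: centre of its underside.
- power_bank: White power bank 135 x 68 x 15 mm lying on the desk behind the work; leave it alone. Origin: centre of its underside.

How it is judged:
On the way, in this order (a step that is already met when the one before it is completed fails the run):
1. the anchor is lifted out of the tray (z of anchor in the frame of tray above 0.03 m), for 0.1 s.
2. its foot is down in the slot, lengthwise, short of the fork (y of anchor in the frame of rail between -0.006 and 0.006 m and z of anchor in the frame of rail below 0.0075 m and angle between anchor's own z axis and vertical below 0.2 rad and x of anchor in the frame of fork_seat below -0.025 m and x of anchor in the frame of rail above -0.15 m and angle between the x axis of anchor and the x axis of rail, either way round below 0.3 rad), for 0.1 s.
3. the anchor, still lengthwise, is home in the fork and the carriage is against the end stop (y of anchor in the frame of rail between -0.006 and 0.006 m and z of anchor in the frame of rail below 0.0075 m and angle between anchor's own z axis and vertical below 0.2 rad and x of anchor in the frame of fork_seat between -0.006 and 0.006 m and value of joint carriage above 0.076 m and angle between the x axis of anchor and the x axis of rail, either way round below 0.4 rad), for 0.1 s.
4. the anchor is turned across the slot (y of anchor in the frame of rail between -0.006 and 0.006 m and z of anchor in the frame of rail below 0.0075 m and angle between anchor's own z axis and vertical below 0.2 rad and x of anchor in the frame of fork_seat between -0.006 and 0.006 m and value of joint carriage above 0.076 m and angle between the x axis of anchor and the y axis of rail, either way round below 0.25 rad), for 0.2 s.
At the end, for the whole second after the job is handed in: Anchor at rest, upright within 0.2 rad, foot on the slot floor (within 3.5 mm), within 6 mm of slot centre and of the fork's closed end, wing square across the rail within 0.25 rad; carriage within 4 mm of the stop; the other two anchors within 20 mm of their starts (all of step 4 and distance of each of thumb_round, thumb_low from where it was at the start of the episode below 0.02 m and linear speed of anchor below 0.02 m/s); the robot touches nothing.
It fails at once if the phone or the power bank is shifted by more than 30 mm (distance of any of phone, power_bank from where it was at the start of the episode above 0.03 m).
It also fails if it takes over 53 s, if anything falls off the work surface, if the arm or the gripper's body presses on something with over 40 N, if the wrist force passes 120 N, or if a joint passes its speed limit or range.

## Robot

A 6-joint arm with a two-finger parallel gripper is mounted at the origin on a cart in front of the work surface, level with it; the furniture and walls round the work are solid. World frame = base frame: x ahead of the robot, y to its left, z up, the work surface at z = 0. Lengths are in m, angles in rad, forces in N, time in s.
With the tool pointing down it reaches from about 0.35 to 0.925 m from the base axis. Payload 6.4 kg.
Tool frame: the origin (TCP) lies between the finger pads, 19 mm behind the fingertips; this is the grasp point; z points along the fingers, y is the line along which they close (so a half turn about z gives the same grasp; the last joint's range is limited). The gripper opens to 94 mm and grips with 3 to 60 N. Pads are 16 mm wide; open, the fingers measure 119 mm over their backs; the gripper's body (75 mm by 177 mm) begins 78 mm behind the grasp point.
Start: joints at [-1.455, 0.245, 1.558, -0, 1.339, -0.174], TCP at [0.186, -0.623, 0.224] pointing down, gripper open.
Joint ranges: [-3.13, 3.13], [-1.02, 2.26], [0.13, 2.54], [-0.95, 4.09], [0.21, 2.88], [-2.74, 2.74]. Speed limits (rad/s): [2.57, 2.57, 3.14, 3.14, 3.14, 3.14].

## Interface

Orientations are given as a rotation vector (axis times angle).
In Python, from station import robot gives the robot as it stands.
- The arm moves only by the tool send_rows, never from a script. Its argument "series" is a list of rows, each an object of numbers: "jaw": the opening, from 0 (shut) to 1 (fully open); "dx", "dy", "dz": the shift along the world's x, y, z in mm; "ax", "ay", "az": the turn, a rotation vector about the world's x, y, z in degrees. A call has 1 to 12 rows; each row shifts and turns the commanded pose from where the row before left it; what a row does not reach is not made up. A row lasts 1/10 s, in which the tool goes at most 50 mm and 8.59 degrees, less where a joint would pass 70% of its speed; a pose out of reach is approached as far as the arm can. A call with a gripper value outside its range is refused whole. The fingers move at their own pace and stop on an object; the grip force is fixed at half the most. Time passes only in rows, so rows that do not move let the fingers close. It gives the time, the measured TCP pose, the force, the opening and the grip force at its end, in the units of the state.
- robot.get_obs(): the state, without advancing time (a new reading comes with each control period).
- robot.get_image(name): name is "side" or "top" or "wrist"; returns a dict with "pixels" (480x640x3 uint8, red, green, blue), "intrinsics" (3x3 intrinsics, pixels), "cam_to_world" (4x4, takes a point from camera to world coordinates); the wrist camera has in their place "mount" (4x4, takes a point from camera to tool coordinates, whose origin is the TCP and whose axes are the flange's). Camera axes: x right, y up, looking along -z (the intrinsics and any distortion apply to the point x, -y, -z); pixel columns grow to the right and rows downward; lengths in m; the calibration is good to about 2 mm. A picture is of the moment at which its call begins: read the wrist's pose just before it. There is no depth.
- robot.job_done(): hands the job in; it is judged then, once.
The state is a dict: "t": time; "qpos": joint angles; "joint_vel": joint speeds; "tau": joint torques, N m; "position": TCP position; "eef_rot": TCP orientation; "ft_force": force on the tool from outside, world axes, zero at the start; "wrist_torque": the same for the moment, N m; "opening": opening from 0.0 (shut) to 1.0 (fully open); "finger_force": force on a finger pad.
Only numpy, scipy, OpenCV 4.12 (cv2) and the standard library are available. Lean on these libraries where they do the work, as an engineer would, in place of code of your own. Each camera call takes 0.05 s, during which the arm holds its last target. There are 200 camera calls.

## Working session

There is one attempt and no reset: what is moved stays moved. The work goes in short steps, Python scripts to look and compute and a tool call to move; the robot and the scene stay as the last step left them, time stands still between calls to the robot, and variables do not carry over. Pictures are saved under pics/ and viewed, at most 11 in all, crops included, and the job is handed in when it is done.

Besides the shell and the picture viewer there is one more tool, called after "Request:" by a JSON object that holds its "name" and its "arguments". send_rows: Moves the arm, as the interface text tells. Its arguments: {"type":"object","properties":{"series":{"type":"array","items":{"type":"object","properties":{"jaw":{"type":"number"},"dx":{"type":"number"},"dy":{"type":"number"},"dz":{"type":"number"},"ax":{"type":"number"},"ay":{"type":"number"},"az":{"type":"number"}}}}},"required":["series"]}

```bash
mkdir -p pics; ls
cat > h.py <<'E'
import cv2, numpy as np
from station import robot
def grab(n):
    o=robot.get_obs(); d=robot.get_image(n)
    K=np.array(d["intrinsics"])
    if "cam_to_world" in d: T=np.array(d["cam_to_world"])
    else:
        W=np.eye(4); W[:3,:3]=cv2.Rodrigues(np.array(o["eef_rot"],float))[0]; W[:3,3]=o["position"]; T=W@np.array(d["mount"])
    return d["pixels"][:,:,::-1].copy(),K,T,d
def ray(K,T,u,v):
    c=np.linalg.inv(K)@[u,v,1]; c=np.array([c[0],-c[1],-c[2]]); return T[:3,3],T[:3,:3]@c
def onz(K,T,u,v,z):
    o,d=ray(K,T,u,v); return o+d*(z-o[2])/d[2]
def proj(K,T,p):
    c=np.linalg.inv(T)@np.append(p,1); q=K@[c[0],-c[1],-c[2]]; return q[:2]/q[2]
def tri(A,B):
    M=np.zeros((3,3));b=np.zeros(3)
    for o,d in(A,B):
        d=d/np.linalg.norm(d);P=np.eye(3)-np.outer(d,d);M+=P;b+=P@o
    return np.linalg.solve(M,b)
E
python3 - <<'E'
from h import *
for n in("top","side","wrist"):
    im,K,T,d=grab(n); cv2.imwrite(f"pics/{n}0.png",im); print(n,K.round(1).tolist(),T.round(3).tolist(),[k for k in d])
print(robot.get_obs())
E
```

```text
pics
top [[525.5, 0.0, 327.5], [0.0, 525.5, 238.9], [0.0, 0.0, 1.0]] [[-0.007, 0.999, -0.032, 0.537], [-1.0, -0.007, 0.012, -0.077], [0.012, 0.032, 0.999, 1.301], [0.0, 0.0, 0.0, 1.0]] ['pixels', 'intrinsics', 'cam_to_world']
side [[598.8, 0.0, 319.5], [0.0, 598.8, 239.9], [0.0, 0.0, 1.0]] [[-0.996, -0.021, 0.082, 0.685], [0.083, -0.428, 0.9, 1.115], [0.016, 0.903, 0.428, 0.65], [0.0, 0.0, 0.0, 1.0]] ['pixels', 'intrinsics', 'cam_to_world']
wrist [[331.7, 0.0, 321.2], [0.0, 331.7, 232.7], [0.0, 0.0, 1.0]] [[0.286, 0.924, 0.253, 0.259], [-0.958, 0.276, 0.073, -0.602], [-0.002, -0.263, 0.965, 0.382], [0.0, 0.0, 0.0, 1.0]] ['pixels', 'intrinsics', 'mount']
{'t': 0.15, 'qpos': array([-1.45513271e+00,  2.45630920e-01,  1.55866097e+00, -3.55921175e-05,
        1.33868028e+00, -1.74098543e-01]), 'joint_vel': array([ 0.00062823, -0.00381498, -0.00186282, -0.00078054,  0.00021428,
        0.0004697 ]), 'tau': array([-4.53240009e-04, -4.16267288e+01, -3.14982069e+01,  6.84866589e-02,
        3.16239113e-02, -9.04119429e-05]), 'position': array([ 0.1856718 , -0.62250082,  0.22345227]), 'eef_rot': array([-3.10731110e+00, -4.53380199e-01, -8.92303092e-06]), 'ft_force': array([-1.19099767, -0.63807344, -0.41983596]), 'wrist_torque': array([-0.0130805 , -0.0406546 ,  0.00661304]), 'finger_force': 0.0, 'opening': 1.0005316824638009}
```

View pics/top0.png

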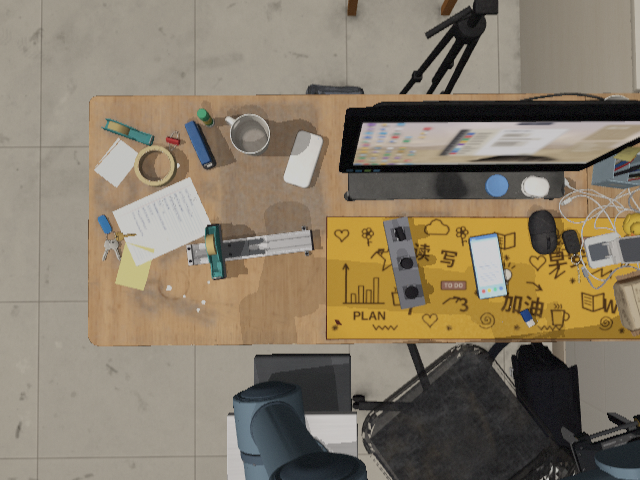

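View pics/side0.png

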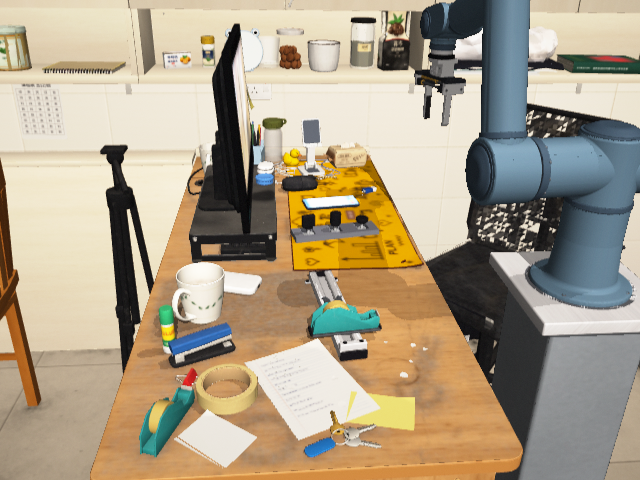

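Run:
```python
from h import *
im,K,T,d=grab("top")
a=cv2.resize(im[210:315,375:435],None,fx=5,fy=5,interpolation=cv2.INTER_CUBIC)
b=cv2.resize(im[215:285,180:320],None,fx=3.5,fy=3.5,interpolation=cv2.INTER_CUBIC)
o=np.zeros((525,800,3),np.uint8);o[:a.shape[0],:a.shape[1]]=a;o[:b.shape[0],305:305+b.shape[1]]=b
cv2.imwrite("pics/c1.png",o)
for p in[(400,232),(406,263),(411,291)]: print(onz(K,T,*p,.06).round(3))
for p in[(193,255),(313,240)]: print(onz(K,T,*p,.018).round(3))
```

```text
[ 0.592 -0.264  0.06 ]
[ 0.519 -0.277  0.06 ]
[ 0.453 -0.288  0.06 ]
[0.542 0.235 0.018]
[ 0.576 -0.057  0.018]
```

View pics/c1.png

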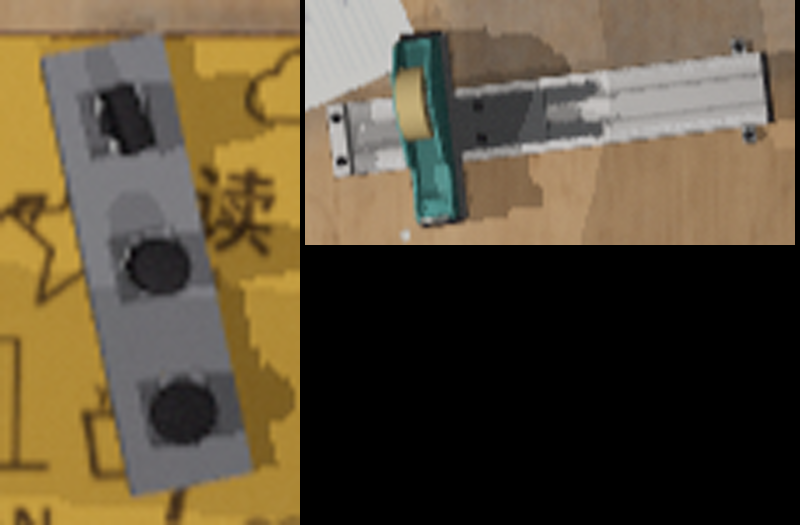

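The top view shows the wing anchor in the far pocket at about (400,233). The two round knobs are at (406,263) and (411,291). The rail runs from (313,240) to the stop at (193,255), with the fork opening to the right. I'll move the wrist camera over the tray.

Request:
{"name": "send_rows", "arguments": {"series": [{"jaw": 1,"dx": 32,"dy": 33,"dz": 0},{"dx": 32,"dy": 33,"dz": 0},{"dx": 32,"dy": 33,"dz": 0},{"dx": 32,"dy": 33,"dz": 0},{"dx": 32,"dy": 33,"dz": 0},{"dx": 32,"dy": 33,"dz": 0},{"dx": 32,"dy": 33,"dz": 0},{"dx": 32,"dy": 33,"dz": 0},{"dx": 32,"dy": 33,"dz": 0},{"dx": 32,"dy": 33,"dz": 0},{"dx": 32,"dy": 33,"dz": 0},{"jaw": 0.5}]}}

```text
invalid input at $.series[0]: expected keys jaw, dx, dy, dz, ax, ay, az
```

Request:
{"name": "send_rows", "arguments": {"series": [{"jaw": 1,"dx": 32,"dy": 33,"dz": 0,"ax": 0,"ay": 0,"az": 0},{"jaw": 1,"dx": 32,"dy": 33,"dz": 0,"ax": 0,"ay": 0,"az": 0},{"jaw": 1,"dx": 32,"dy": 33,"dz": 0,"ax": 0,"ay": 0,"az": 0},{"jaw": 1,"dx": 32,"dy": 33,"dz": 0,"ax": 0,"ay": 0,"az": 0},{"jaw": 1,"dx": 32,"dy": 33,"dz": 0,"ax": 0,"ay": 0,"az": 0},{"jaw": 1,"dx": 32,"dy": 33,"dz": 0,"ax": 0,"ay": 0,"az": 0},{"jaw": 1,"dx": 32,"dy": 33,"dz": 0,"ax": 0,"ay": 0,"az": 0},{"jaw": 1,"dx": 32,"dy": 33,"dz": 0,"ax": 0,"ay": 0,"az": 0},{"jaw": 1,"dx": 32,"dy": 33,"dz": 0,"ax": 0,"ay": 0,"az": 0},{"jaw": 1,"dx": 32,"dy": 33,"dz": 0,"ax": 0,"ay": 0,"az": 0},{"jaw": 1,"dx": 32,"dy": 33,"dz": 0,"ax": 0,"ay": 0,"az": 0},{"jaw": 1,"dx": 0,"dy": 0,"dz": 0,"ax": 0,"ay": 0,"az": 0}]}}

```text
t: 1.4
position: [0.5403, -0.256, 0.2241]
eef_rot: [-3.106, -0.463, -0.001]
ft_force: [-0.5, -0.0, -0.2]
opening: 1.003
finger_force: 0.0
```

Run:
```python
from h import *
im,K,T,d=grab("wrist"); cv2.imwrite("pics/w1.png",im); np.savez("w1",im=im,K=K,T=T)
print(proj(K,T,[.592,-.264,.0635]))
```

```text
[344.42421318 173.83125298]
```

Request:
{"name": "send_rows", "arguments": {"series": [{"jaw": 1,"dx": 30,"dy": -4,"dz": -20,"ax": 0,"ay": 0,"az": 3},{"jaw": 1,"dx": 20,"dy": -4,"dz": -30,"ax": 0,"ay": 0,"az": 3},{"jaw": 1,"dx": 0,"dy": 0,"dz": -10,"ax": 0,"ay": 0,"az": 0},{"jaw": 1,"dx": 0,"dy": 0,"dz": 0,"ax": 0,"ay": 0,"az": 0}]}}

```text
t: 1.85
position: [0.5856, -0.2679, 0.1617]
eef_rot: [-3.078, -0.612, 0.006]
ft_force: [-0.0, 0.1, -0.3]
opening: 1.002
finger_force: 0.0
```

Run:
```python
from h import *
im,K,T,d=grab("wrist"); np.savez("w2",im=im,K=K,T=T)
a=cv2.imread("pics/w1.png")
print(proj(K,T,[.592,-.264,.0635]))
cv2.imwrite("pics/w12.png",np.hstack([a[:,100:500],im[:,100:500]]))
```

```text
[319.35374459 230.51764497]
```

View pics/w12.png

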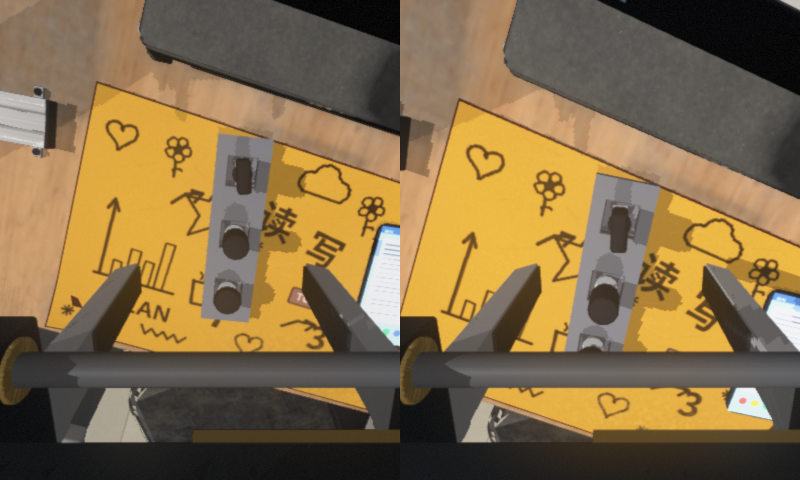

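In the wrist views the wing is at about (343,175) and (319,228), matching the predicted pixels. I'll zoom in to measure it.

Run:
```python
from h import *
a=np.load("w1.npz");b=np.load("w2.npz")
A=cv2.resize(a["im"][145:205,318:368],None,fx=8,fy=8,interpolation=cv2.INTER_CUBIC)
B=cv2.resize(b["im"][190:265,290:340],None,fx=8,fy=8,interpolation=cv2.INTER_CUBIC)
o=np.zeros((600,800,3),np.uint8);o[:480,:400]=A;o[:,400:]=B
cv2.imwrite("pics/z.png",np.clip(o.astype(float)*1.8,0,255).astype(np.uint8))
```

```text
(no output)
```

View pics/z.png

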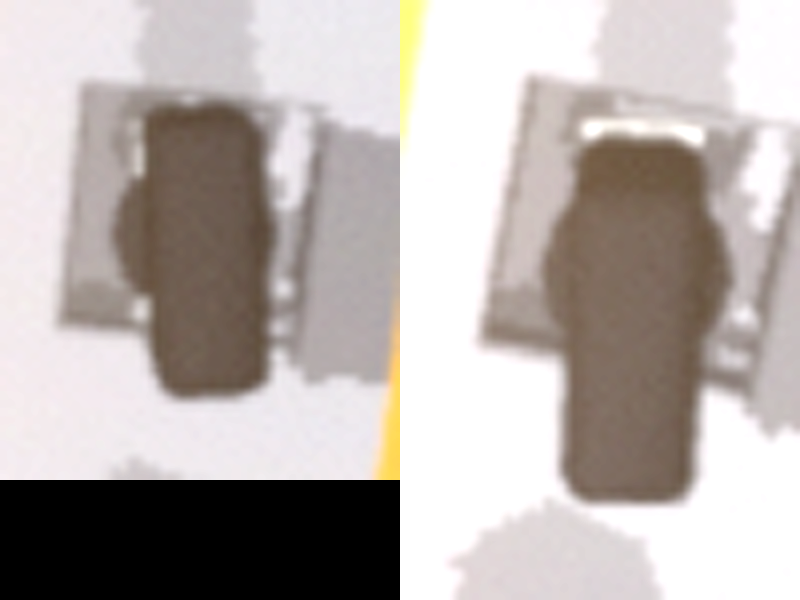

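Run:
```python
from h import *
a=np.load("w1.npz");b=np.load("w2.npz")
A=(a["K"],a["T"]);B=(b["K"],b["T"])
n=tri(ray(*A,344.4,194.6),ray(*B,318.8,252.5)); f=tri(ray(*A,343.9,160.2),ray(*B,320.1,214))
print("tri near far",n.round(4),f.round(4))
for z in(.0635,):
  for X,p,q in((A,(344.4,194.6),(343.9,160.2)),(B,(318.8,252.5),(320.1,214))):
    P=onz(*X,*p,z);Q=onz(*X,*q,z);print(P.round(4),Q.round(4),np.linalg.norm(P-Q),((P+Q)/2).round(4),np.degrees(np.arctan2(*(Q-P)[1::-1])))
# pocket corners on tray top z=.0165 from B
for p in((527,78),(482,343)): print(onz(*B,290+(p[0]-400)/8,190+p[1]/8,.0165).round(4))
im,K,T,d=grab("top"); print(onz(K,T,400.4,233.6,.0635).round(4))
R=cv2.Rodrigues(np.array(robot.get_obs()["eef_rot"]))[0];print(R.round(3),np.degrees(np.arctan2(R[1,0],R[0,0])))
```

```text
tri near far [ 0.5721 -0.2713  0.0556] [ 0.6038 -0.2598  0.0589]
[ 0.5731 -0.2701  0.0635] [ 0.6039 -0.2596  0.0635] 0.032604863541802 [ 0.5885 -0.2649  0.0635] 18.815131782069006
[ 0.5746 -0.2707  0.0635] [ 0.6047 -0.2594  0.0635] 0.03216263094217636 [ 0.5897 -0.265   0.0635] 20.53078972460251
[ 0.6026 -0.2456  0.0165]
[ 0.571  -0.2525  0.0165]
[ 0.5883 -0.2643  0.0635]
[[ 0.924  0.383  0.   ]
 [ 0.383 -0.924 -0.   ]
 [ 0.     0.    -1.   ]] 22.50283957753102
```

Request:
{"name": "send_rows", "arguments": {"series": [{"jaw": 1,"dx": 1,"dy": 3,"dz": -20,"ax": 0,"ay": 0,"az": -2.5},{"jaw": 0.8,"dx": 0,"dy": 0,"dz": -30,"ax": 0,"ay": 0,"az": 0},{"jaw": 0.6,"dx": 0,"dy": 0,"dz": -20,"ax": 0,"ay": 0,"az": 0},{"jaw": 0.5,"dx": 0,"dy": 0,"dz": 0,"ax": 0,"ay": 0,"az": 0},{"jaw": 0.5,"dx": 0,"dy": 0,"dz": 0,"ax": 0,"ay": 0,"az": 0}]}}

```text
t: 2.45
position: [0.5891, -0.2656, 0.0962]
eef_rot: [3.092, 0.547, 0.002]
ft_force: [0.1, -0.5, -0.1]
opening: 0.697
finger_force: 0.0
```

Run:
```python
from h import *
im,K,T,d=grab("wrist"); o=robot.get_obs();print(o["position"].round(4),o["eef_rot"].round(4),o["opening"])
cv2.imwrite("pics/w3.png",im[120:420,120:520])
print(proj(K,T,[.5891,-.265,.0635]))
```

```text
[ 0.5896 -0.2659  0.0968] [3.091  0.547  0.0041] 0.6529706053040206
[318.86121777 269.48656425]
```

View pics/w3.png

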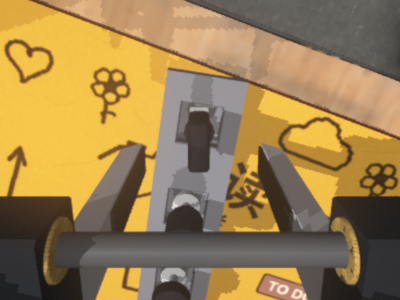

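The wing is centred between the fingers at about (320,265) and lined up with the tool. I'll go down and grip it.

Request:
{"name": "send_rows", "arguments": {"series": [{"jaw": 0.5,"dx": 0,"dy": 1,"dz": -22,"ax": 0,"ay": 0,"az": 0},{"jaw": 0.5,"dx": 0,"dy": 0,"dz": -20,"ax": 0,"ay": 0,"az": 0},{"jaw": 0.5,"dx": 0,"dy": 0,"dz": 0,"ax": 0,"ay": 0,"az": 0},{"jaw": 0,"dx": 0,"dy": 0,"dz": 0,"ax": 0,"ay": 0,"az": 0},{"jaw": 0,"dx": 0,"dy": 0,"dz": 0,"ax": 0,"ay": 0,"az": 0},{"jaw": 0,"dx": 0,"dy": 0,"dz": 0,"ax": 0,"ay": 0,"az": 0},{"jaw": 0,"dx": 0,"dy": 0,"dz": 0,"ax": 0,"ay": 0,"az": 0},{"jaw": 0,"dx": 0,"dy": 0,"dz": 0,"ax": 0,"ay": 0,"az": 0},{"jaw": 0,"dx": 0,"dy": 0,"dz": 0,"ax": 0,"ay": 0,"az": 0}]}}

```text
t: 3.4
position: [0.5891, -0.2642, 0.053]
eef_rot: [3.093, 0.548, 0.001]
ft_force: [-0.1, -0.6, 3.2]
opening: 0.15
finger_force: 30.0
```

Request:
{"name": "send_rows", "arguments": {"series": [{"jaw": 0,"dx": 0,"dy": 0,"dz": 30,"ax": 0,"ay": 0,"az": 0},{"jaw": 0,"dx": 0,"dy": 0,"dz": 45,"ax": 0,"ay": 0,"az": 0},{"jaw": 0,"dx": 0,"dy": 25,"dz": 25,"ax": 0,"ay": 0,"az": 8.5},{"jaw": 0,"dx": -2,"dy": 30,"dz": 20,"ax": 0,"ay": 0,"az": 8.5},{"jaw": 0,"dx": -2,"dy": 30,"dz": 0,"ax": 0,"ay": 0,"az": 8.5},{"jaw": 0,"dx": -2,"dy": 30,"dz": 0,"ax": 0,"ay": 0,"az": 8.5},{"jaw": 0,"dx": -2,"dy": 30,"dz": 0,"ax": 0,"ay": 0,"az": 8.5},{"jaw": 0,"dx": -2,"dy": 30,"dz": 0,"ax": 0,"ay": 0,"az": 8.5},{"jaw": 0,"dx": -2,"dy": 30,"dz": 0,"ax": 0,"ay": 0,"az": 8.5},{"jaw": 0,"dx": -2,"dy": 30,"dz": 0,"ax": 0,"ay": 0,"az": 8.5},{"jaw": 0,"dx": 0,"dy": 10,"dz": 0,"ax": 0,"ay": 0,"az": 8.5},{"jaw": 0,"dx": 0,"dy": 0,"dz": 0,"ax": 0,"ay": 0,"az": 0}]}}

```text
t: 4.6
position: [0.5743, -0.0174, 0.1719]
eef_rot: [-2.087, -2.347, 0.0]
ft_force: [0.5, -0.6, 0.0]
opening: 0.148
finger_force: 30.0
```

Run:
```python
from h import *
im,K,T,d=grab("wrist"); np.savez("w4",im=im,K=K,T=T);o=robot.get_obs();R=cv2.Rodrigues(o["eef_rot"])[0]
print(o["position"].round(4),np.degrees(np.arctan2(R[1,0],R[0,0])),o["qpos"].round(2),o["opening"])
cv2.imwrite("pics/w4.png",im)
```

```text
[ 0.5745 -0.0184  0.172 ] 96.50833277718166 [-0.23  0.12  1.8  -0.    1.22 -0.34] 0.1431719935878584
```

View pics/w4.png

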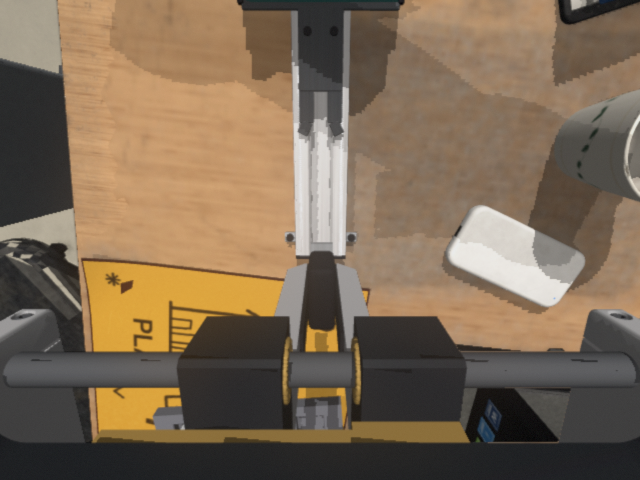

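Seen along the rail, its edges are at u≈294 and 347. The fork tips are at (306,136) and (334,136), and the closed end of the fork is at about (320,92). Next I'll fit the edges.

Run:
```python
from h import *
w=np.load("w4.npz");im,K,T=w["im"],w["K"],w["T"]
g=cv2.GaussianBlur(im,(3,3),0); hsv=cv2.cvtColor(g,cv2.COLOR_BGR2HSV)
L=[];R=[]
for v in range(20,226,6):
    m=np.where(hsv[v,:,1]<60)[0]; m=m[(m>285)&(m<356)]
    if len(m)>10: L.append((m[0],v)); R.append((m[-1]+1,v))
print(L[::4],R[::4])
def fit(P):
    Q=np.array([onz(K,T,u,v,.018)[:2] for u,v in P],np.float32)
    return cv2.fitLine(Q,cv2.DIST_HUBER,0,1e-4,1e-4).ravel()
for P in(L,R):
    l=fit(P); l=l if l[1]>0 else -l; 
    if P is L:l0=l
    print("ang",np.degrees(np.arctan2(l[1],l[0])),l[2:])
n=np.array([-l0[1],l0[0]]); print("width",n@(l[2:]-l0[2:]))
a=l0[:2]+(l[:2] if l[1]>0 else -l[:2]); a/=np.linalg.norm(a)
c=(l0[2:]+l[2:])/2
n=np.array([-a[1],a[0]])
print("dir",np.degrees(np.arctan2(a[1],a[0])),"centre at y0",c-a*c[1]/a[1])
# slot/fork features: gray profiles
gr=cv2.cvtColor(im,cv2.COLOR_BGR2GRAY)
print("row200",gr[200,288:352:1].tolist()); print("col320",list(zip(range(80,145,2),gr[80:145:2,320].tolist())));print("col306",gr[110:150:2,306].tolist(),"col335",gr[110:150:2,335].tolist()); print("fork row115",gr[115,296:346].tolist())
for nm,p,z in(("tipL",(306,136),.0225),("tipR",(334,136),.0225),("closed",(320,91),.0225),("railend",(320,243),.018)): print(nm,onz(K,T,*p,z).round(4))
t,Kt,Tt,_=grab("top")
print("top rail ends",onz(Kt,Tt,193,255,.032),onz(Kt,Tt,313.5,240,.018))
```

```text
[(np.int64(291), 20), (np.int64(291), 44), (np.int64(292), 68), (np.int64(292), 92), (np.int64(293), 116), (np.int64(293), 140), (np.int64(294), 164), (np.int64(294), 188), (np.int64(295), 212)] [(np.int64(351), 20), (np.int64(351), 44), (np.int64(350), 68), (np.int64(350), 92), (np.int64(349), 116), (np.int64(349), 140), (np.int64(348), 164), (np.int64(352), 188), (np.int64(348), 212)]
ang 96.72806 [-0.53815264 -0.06976923]
ang 96.97138 [-0.5867808  -0.09021875]
width 0.050689075
dir 96.84972 centre at y0 [-0.57207584  0.        ]
row200 [160, 160, 159, 159, 157, 160, 177, 202, 198, 211, 217, 223, 228, 226, 220, 216, 212, 212, 213, 212, 199, 166, 152, 138, 154, 182, 187, 187, 183, 194, 215, 218, 215, 212, 210, 212, 212, 212, 210, 209, 211, 203, 181, 181, 187, 207, 211, 216, 217, 215, 214, 220, 228, 228, 220, 207, 202, 200, 175, 136, 131, 130, 129, 127]
col320 [(80, 74), (82, 75), (84, 72), (86, 75), (88, 74), (90, 64), (92, 120), (94, 132), (96, 132), (98, 132), (100, 130), (102, 133), (104, 131), (106, 132), (108, 131), (110, 131), (112, 132), (114, 132), (116, 131), (118, 138), (120, 189), (122, 193), (124, 192), (126, 192), (128, 191), (130, 192), (132, 216), (134, 220), (136, 220), (138, 220), (140, 220), (142, 220), (144, 220)]
col306 [78, 78, 78, 79, 81, 81, 82, 82, 83, 81, 81, 88, 87, 132, 159, 163, 184, 218, 218, 218] col335 [75, 76, 75, 75, 76, 75, 78, 78, 79, 79, 78, 79, 79, 97, 125, 170, 182, 185, 207, 214]
fork row115 [195, 196, 187, 128, 84, 79, 79, 78, 80, 79, 81, 79, 78, 76, 77, 77, 78, 88, 111, 128, 126, 126, 130, 131, 132, 132, 133, 133, 131, 129, 122, 99, 78, 76, 77, 77, 78, 78, 75, 75, 75, 74, 74, 75, 78, 101, 155, 196, 194, 191]
tipL [0.551  0.0614 0.0225]
tipR [0.5758 0.0644 0.0225]
closed [0.5591 0.1    0.0225]
railend [ 0.5751 -0.0377  0.018 ]
top rail ends [0.54149411 0.23149199 0.032     ] [ 0.57600765 -0.0584308   0.018     ]
```

Request:
{"name": "send_rows", "arguments": {"series": [{"jaw": 0,"dx": -4,"dy": 27,"dz": -20,"ax": 0,"ay": 0,"az": 0.3},{"jaw": 0,"dx": -3,"dy": 25,"dz": -30,"ax": 0,"ay": 0,"az": 0},{"jaw": 0,"dx": 0,"dy": 0,"dz": -30,"ax": 0,"ay": 0,"az": 0},{"jaw": 0,"dx": 0,"dy": 0,"dz": 0,"ax": 0,"ay": 0,"az": 0},{"jaw": 0,"dx": 0,"dy": 0,"dz": 0,"ax": 0,"ay": 0,"az": 0},{"jaw": 0,"dx": 0,"dy": 0,"dz": 0,"ax": 0,"ay": 0,"az": 0}]}}

```text
t: 5.3
position: [0.5693, 0.032, 0.0942]
eef_rot: [2.084, 2.347, 0.003]
ft_force: [0.5, -0.2, -1.0]
opening: 0.146
finger_force: 30.0
```

Run:
```python
from h import *
im,K,T,d=grab("wrist"); o=robot.get_obs();R=cv2.Rodrigues(o["eef_rot"])[0]
print(o["position"].round(4),np.degrees(np.arctan2(R[1,0],R[0,0])),o["opening"])
s,Ks,Ts,_=grab("side"); u,v=proj(Ks,Ts,o["position"]).astype(int)
a=cv2.resize(im[60:360,210:430],None,fx=1.8,fy=1.8); b=cv2.resize(s[v-60:v+75,u-45:u+45],(400,600),interpolation=cv2.INTER_CUBIC)
c=np.zeros((600,800,3),np.uint8);c[:540,:396]=a;c[:,400:]=b
cv2.imwrite("pics/w5.png",c)
y=o["position"][1];print("x err vs line",o["position"][0]-(.5714-.1201*y), "tips px",proj(K,T,[.563,.063,.0225]))
gr=cv2.cvtColor(im,cv2.COLOR_BGR2GRAY)
```

```text
[0.5694 0.0321 0.0944] 96.80379303487057 0.14531615161997793
x err vs line 0.001851228633463875 tips px [317.59326814 206.93428349]
```

View pics/w5.png

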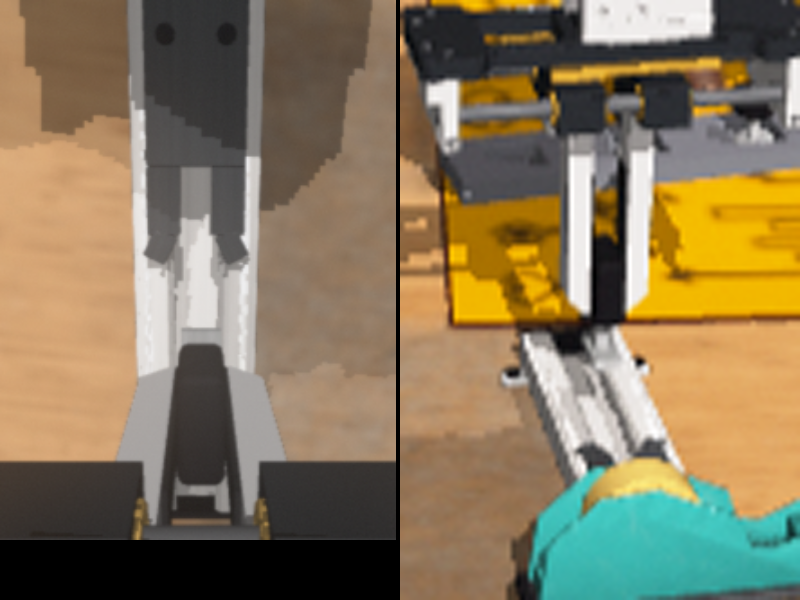

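The wing sits at picture x≈200 and the slot and fork centre at about 197, so the anchor is roughly 1.5 mm too far in +x. I'll correct that and lower it.

Request:
{"name": "send_rows", "arguments": {"series": [{"jaw": 0,"dx": -1.6,"dy": 2,"dz": -12,"ax": 0,"ay": 0,"az": 0},{"jaw": 0,"dx": 0,"dy": 0,"dz": -12,"ax": 0,"ay": 0,"az": 0},{"jaw": 0,"dx": 0,"dy": 0,"dz": -6,"ax": 0,"ay": 0,"az": 0},{"jaw": 0,"dx": 0,"dy": 0,"dz": -5,"ax": 0,"ay": 0,"az": 0},{"jaw": 0,"dx": 0,"dy": 0,"dz": -4,"ax": 0,"ay": 0,"az": 0},{"jaw": 0,"dx": 0,"dy": 0,"dz": 0,"ax": 0,"ay": 0,"az": 0},{"jaw": 0,"dx": 0,"dy": 0,"dz": 0,"ax": 0,"ay": 0,"az": 0}]}}

```text
t: 6.1
position: [0.5663, 0.0351, 0.0533]
eef_rot: [2.084, 2.351, 0.0]
ft_force: [0.2, 0.5, -0.7]
opening: 0.146
finger_force: 30.0
```

Request:
{"name": "send_rows", "arguments": {"series": [{"jaw": 0,"dx": 0,"dy": 0,"dz": -1.5,"ax": 0,"ay": 0,"az": 0},{"jaw": 0,"dx": 0,"dy": 0,"dz": -1,"ax": 0,"ay": 0,"az": 0},{"jaw": 0,"dx": 0,"dy": 0,"dz": 0,"ax": 0,"ay": 0,"az": 0},{"jaw": 0,"dx": 0,"dy": 0,"dz": 0,"ax": 0,"ay": 0,"az": 0}]}}

```text
t: 6.5
position: [0.5662, 0.0351, 0.0508]
eef_rot: [2.084, 2.351, 0.0]
ft_force: [-0.0, -0.2, -0.2]
opening: 0.145
finger_force: 30.0
```

Request:
{"name": "send_rows", "arguments": {"series": [{"jaw": 0,"dx": -1.2,"dy": 10,"dz": 0,"ax": 0,"ay": 0,"az": 0},{"jaw": 0,"dx": -1.2,"dy": 10,"dz": 0,"ax": 0,"ay": 0,"az": 0},{"jaw": 0,"dx": -1.2,"dy": 10,"dz": 0,"ax": 0,"ay": 0,"az": 0},{"jaw": 0,"dx": -1.2,"dy": 10,"dz": 0,"ax": 0,"ay": 0,"az": 0},{"jaw": 0,"dx": -1.2,"dy": 10,"dz": 0,"ax": 0,"ay": 0,"az": 0},{"jaw": 0,"dx": 0,"dy": 0,"dz": 0,"ax": 0,"ay": 0,"az": 0},{"jaw": 0,"dx": 0,"dy": 0,"dz": 0,"ax": 0,"ay": 0,"az": 0}]}}

```text
t: 7.2
position: [0.5601, 0.0854, 0.0508]
eef_rot: [2.083, 2.352, -0.0]
ft_force: [-0.5, -0.0, -1.2]
opening: 0.146
finger_force: 30.0
```

Request:
{"name": "send_rows", "arguments": {"series": [{"jaw": 0,"dx": -0.6,"dy": 5,"dz": 0,"ax": 0,"ay": 0,"az": 0},{"jaw": 0,"dx": -0.6,"dy": 5,"dz": 0,"ax": 0,"ay": 0,"az": 0},{"jaw": 0,"dx": -0.6,"dy": 5,"dz": 0,"ax": 0,"ay": 0,"az": 0},{"jaw": 0,"dx": -0.6,"dy": 5,"dz": 0,"ax": 0,"ay": 0,"az": 0},{"jaw": 0,"dx": 0,"dy": 0,"dz": 0,"ax": 0,"ay": 0,"az": 0}]}}

```text
t: 7.7
position: [0.5577, 0.1056, 0.0508]
eef_rot: [-2.083, -2.352, -0.0]
ft_force: [0.2, -0.8, -1.3]
opening: 0.146
finger_force: 30.0
```

Request:
{"name": "send_rows", "arguments": {"series": [{"jaw": 0,"dx": -0.6,"dy": 5,"dz": 0,"ax": 0,"ay": 0,"az": 0},{"jaw": 0,"dx": -0.6,"dy": 5,"dz": 0,"ax": 0,"ay": 0,"az": 0},{"jaw": 0,"dx": 0,"dy": 0,"dz": 0,"ax": 0,"ay": 0,"az": 0}]}}

```text
t: 8.0
position: [0.5565, 0.1158, 0.0508]
eef_rot: [-2.083, -2.351, -0.001]
ft_force: [1.1, -1.5, -0.7]
opening: 0.149
finger_force: 30.0
```

Request:
{"name": "send_rows", "arguments": {"series": [{"jaw": 0,"dx": -0.5,"dy": 4,"dz": 0,"ax": 0,"ay": 0,"az": 0},{"jaw": 0,"dx": -0.5,"dy": 4,"dz": 0,"ax": 0,"ay": 0,"az": 0}]}}

```text
t: 8.2
position: [0.5556, 0.1232, 0.0508]
eef_rot: [2.084, 2.351, -0.0]
ft_force: [1.1, -2.7, 0.3]
opening: 0.147
finger_force: 30.0
```

Request:
{"name": "send_rows", "arguments": {"series": [{"jaw": 0,"dx": -0.4,"dy": 3,"dz": 0,"ax": 0,"ay": 0,"az": 0},{"jaw": 0,"dx": 0,"dy": 0,"dz": 0,"ax": 0,"ay": 0,"az": 0}]}}

```text
t: 8.4
position: [0.5552, 0.1267, 0.0508]
eef_rot: [-2.083, -2.351, -0.001]
ft_force: [0.7, -0.5, -1.2]
opening: 0.15
finger_force: 30.0
```

Run:
```python
from h import *
s,Ks,Ts,_=grab("side");t,Kt,Tt,_=grab("top")
im,K,T,d=grab("wrist");o=robot.get_obs();print(o["position"].round(4),o["ft_force"].round(2))
a=cv2.resize(im[20:320,180:460],(400,428)); b=cv2.resize(s[270:380,290:400],(400,400),interpolation=cv2.INTER_CUBIC)
c=np.zeros((428,800,3),np.uint8);c[:,:400]=a;c[:400,400:]=b
cv2.imwrite("pics/w6.png",c)
# dispenser vs stop in top view: teal columns along rail
hsv=cv2.cvtColor(t,cv2.COLOR_BGR2HSV);m=cv2.inRange(hsv,(80,80,30),(95,255,255));m[:215]=0;m[290:]=0;m[:,:180]=0;m[:,330:]=0
p=cv2.findNonZero(m).reshape(-1,2);print(cv2.minAreaRect(p))
```

```text
[0.555  0.1265 0.0507] [ 0.34 -0.02 -0.42]
((204.5, 272.0), (8.0, 11.0), 90.0)
```

View pics/w6.png

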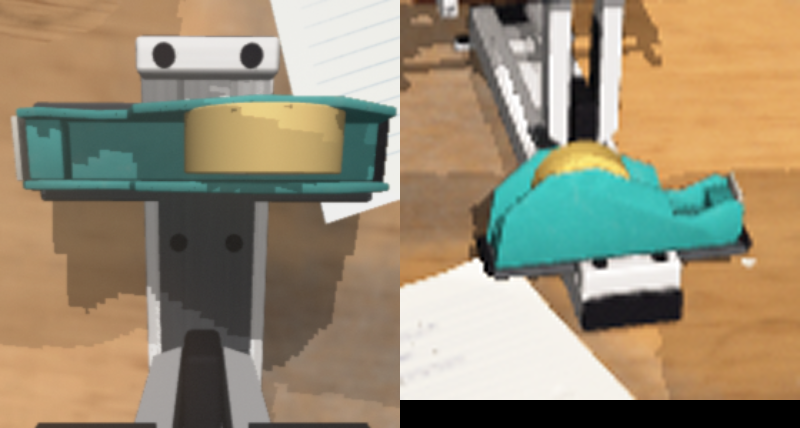

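The fork and anchor are engaged under the gripper, and a small gap remains between carriage and stop at about (205,90) in the picture. I'll keep pushing and watch the force.

Request:
{"name": "send_rows", "arguments": {"series": [{"jaw": 0,"dx": -0.4,"dy": 3,"dz": 0,"ax": 0,"ay": 0,"az": 0},{"jaw": 0,"dx": -0.4,"dy": 3,"dz": 0,"ax": 0,"ay": 0,"az": 0}]}}

```text
t: 8.75
position: [0.5543, 0.1319, 0.0507]
eef_rot: [2.084, 2.351, -0.001]
ft_force: [0.4, -3.5, -0.9]
opening: 0.149
finger_force: 30.0
```

Request:
{"name": "send_rows", "arguments": {"series": [{"jaw": 0,"dx": -0.4,"dy": 3,"dz": 0,"ax": 0,"ay": 0,"az": 0},{"jaw": 0,"dx": 0,"dy": 0,"dz": 0,"ax": 0,"ay": 0,"az": 0}]}}

```text
t: 8.95
position: [0.554, 0.1346, 0.0507]
eef_rot: [2.082, 2.351, -0.002]
ft_force: [0.0, -5.3, -1.7]
opening: 0.145
finger_force: 30.0
```

Request:
{"name": "send_rows", "arguments": {"series": [{"jaw": 0,"dx": -0.4,"dy": 3,"dz": 0,"ax": 0,"ay": 0,"az": 0},{"jaw": 0,"dx": 0,"dy": 0,"dz": 0,"ax": 0,"ay": 0,"az": 0}]}}

```text
t: 9.15
position: [0.5539, 0.1356, 0.0508]
eef_rot: [2.078, 2.35, -0.007]
ft_force: [0.8, -12.9, -0.3]
opening: 0.148
finger_force: 30.0
```

The carriage is against the stop: 13 N and no further travel. I'll ease off slightly and turn the anchor.

Request:
{"name": "send_rows", "arguments": {"series": [{"jaw": 0,"dx": 0.2,"dy": -1.5,"dz": 0,"ax": 0,"ay": 0,"az": 0},{"jaw": 0,"dx": 0,"dy": 0,"dz": 0,"ax": 0,"ay": 0,"az": -8},{"jaw": 0,"dx": 0,"dy": 0,"dz": 0,"ax": 0,"ay": 0,"az": -8},{"jaw": 0,"dx": 0,"dy": 0,"dz": 0,"ax": 0,"ay": 0,"az": -8},{"jaw": 0,"dx": 0,"dy": 0,"dz": 0,"ax": 0,"ay": 0,"az": -8}]}}

```text
t: 9.65
position: [0.5532, 0.1351, 0.0506]
eef_rot: [2.653, 1.679, -0.005]
ft_force: [-0.7, -7.4, 1.1]
opening: 0.147
finger_force: 30.0
```

Request:
{"name": "send_rows", "arguments": {"series": [{"jaw": 0,"dx": 0,"dy": 0,"dz": 0,"ax": 0,"ay": 0,"az": -8},{"jaw": 0,"dx": 0,"dy": 0,"dz": 0,"ax": 0,"ay": 0,"az": -8},{"jaw": 0,"dx": 0,"dy": 0,"dz": 0,"ax": 0,"ay": 0,"az": -8},{"jaw": 0,"dx": 0,"dy": 0,"dz": 0,"ax": 0,"ay": 0,"az": -8},{"jaw": 0,"dx": 0,"dy": 0,"dz": 0,"ax": 0,"ay": 0,"az": -8},{"jaw": 0,"dx": 0,"dy": 0,"dz": 0,"ax": 0,"ay": 0,"az": -8},{"jaw": 0,"dx": 0,"dy": 0,"dz": 0,"ax": 0,"ay": 0,"az": -8},{"jaw": 0,"dx": 0,"dy": 0,"dz": 0,"ax": 0,"ay": 0,"az": -2},{"jaw": 0,"dx": 0,"dy": 0,"dz": 0,"ax": 0,"ay": 0,"az": 0},{"jaw": 0,"dx": 0,"dy": 0,"dz": 0,"ax": 0,"ay": 0,"az": 0},{"jaw": 0,"dx": 0,"dy": 0,"dz": 0,"ax": 0,"ay": 0,"az": 0}]}}

```text
t: 10.75
position: [0.5532, 0.1351, 0.0505]
eef_rot: [3.133, 0.19, -0.003]
ft_force: [-1.6, -8.3, 0.6]
opening: 0.152
finger_force: 30.0
```

Request:
{"name": "send_rows", "arguments": {"series": [{"jaw": 0,"dx": 0,"dy": -1,"dz": 0,"ax": 0,"ay": 0,"az": 0},{"jaw": 0,"dx": 0,"dy": 0,"dz": 0,"ax": 0,"ay": 0,"az": 0},{"jaw": 0.4,"dx": 0,"dy": 0,"dz": 0,"ax": 0,"ay": 0,"az": 0},{"jaw": 0.4,"dx": 0,"dy": 0,"dz": 0,"ax": 0,"ay": 0,"az": 0},{"jaw": 0.4,"dx": 0,"dy": 0,"dz": 0,"ax": 0,"ay": 0,"az": 0},{"jaw": 0.4,"dx": 0,"dy": 0,"dz": 0,"ax": 0,"ay": 0,"az": 0},{"jaw": 0.4,"dx": 0,"dy": 0,"dz": 10,"ax": 0,"ay": 0,"az": 0},{"jaw": 0.4,"dx": 0,"dy": 0,"dz": 30,"ax": 0,"ay": 0,"az": 0},{"jaw": 0.4,"dx": 0,"dy": 0,"dz": 40,"ax": 0,"ay": 0,"az": 0},{"jaw": 0.4,"dx": 0,"dy": -20,"dz": 20,"ax": 0,"ay": 0,"az": 0},{"jaw": 0.4,"dx": 0,"dy": -20,"dz": 0,"ax": 0,"ay": 0,"az": 0},{"jaw": 0.4,"dx": 0,"dy": 0,"dz": 0,"ax": 0,"ay": 0,"az": 0}]}}

```text
t: 11.95
position: [0.5547, 0.0943, 0.1527]
eef_rot: [3.136, 0.186, 0.005]
ft_force: [-0.1, 0.5, -0.4]
opening: 0.398
finger_force: 0.0
```

Run:
```python
from h import *
im,K,T,d=grab("wrist");o=robot.get_obs();print(o["t"],o["position"].round(4),o["ft_force"].round(2))
a,b=proj(K,T,[.5532-.017,.1351-.002,.061]),proj(K,T,[.5532+.017,.1351+.002,.061]);print("expected wing ends",a,b)
cv2.imwrite("pics/w7.png",cv2.resize(im[60:360,120:520],(800,600)))
```

```text
12.0 [0.554  0.0951 0.1517] [-0.29  0.42 -0.12]
expected wing ends [269.22790976 259.06410832] [267.46763504 217.27222568]
```

View pics/w7.png

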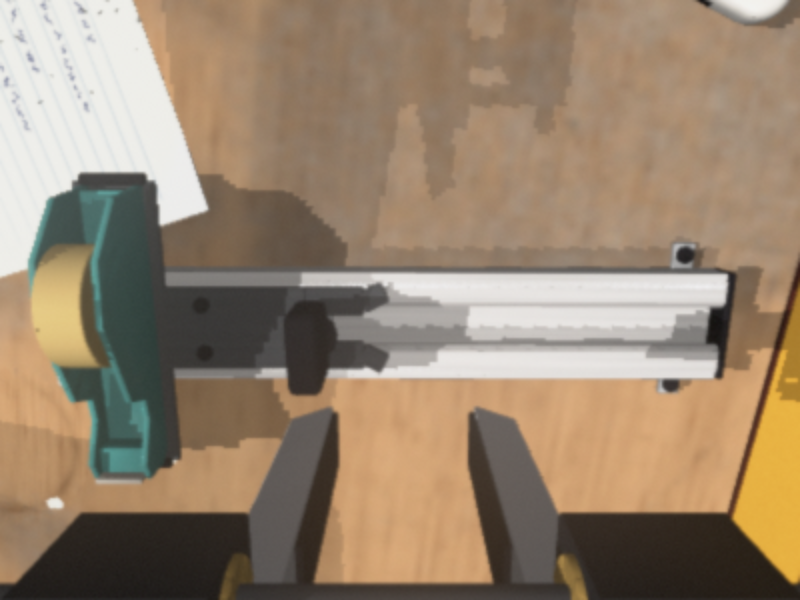

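The wing stands across the rail at picture x≈309, y 305–395, with the fork tips at x≈387. It sits a few millimetres off the predicted spot, so I'll measure it against the fork.

Run:
```python
from h import *
im,K,T,d=grab("wrist");o=robot.get_obs();print(o["t"],o["position"].round(4))
np.savez("w8",im=im,K=K,T=T)
a=np.array([-.1193,.9929]);n=np.array([.9929,.1193])
O=np.array([.5714,0])
def S(p): q=p[:2]-O; return (q@a*1000).round(1),(q@n*1000).round(1)
g=lambda x,y:(120+x/2,60+y/2)
print("tips",S(onz(K,T,*g(386,293),.0225)),S(onz(K,T,*g(386,360),.0225)))
print("disp base edge",S(onz(K,T,*g(160,270),.022)))
print("railend",S(onz(K,T,*g(732,272),.018)),S(onz(K,T,*g(720,378),.018)))
# wing top: x 285..328 at far end y~302 ; near end y 393
for p in((290,303),(327,305),(291,392),(324,392)): print("wing",S(onz(K,T,*g(*p),.061)))
t,Kt,Tt,_=grab("top")
c=cv2.resize(t[215:285,180:320],None,fx=4,fy=4,interpolation=cv2.INTER_CUBIC)
w=cv2.resize(im[190:275,220:330],None,fx=5,fy=5,interpolation=cv2.INTER_CUBIC)
out=np.zeros((600,800,3),np.uint8);w=np.clip(w*2.2,0,255).astype(np.uint8);out[:425,:550]=w
c=cv2.resize(t[230:265,190:270],None,fx=5,fy=5,interpolation=cv2.INTER_CUBIC);out[425:600,:400]=c
cv2.imwrite("pics/w8.png",out)
```

```text
12.05 [0.5536 0.0957 0.151 ]
tips (np.float64(102.9), np.float64(15.8)) (np.float64(103.2), np.float64(-15.0))
disp base edge (np.float64(201.8), np.float64(26.0))
railend (np.float64(-50.6), np.float64(24.3)) (np.float64(-51.4), np.float64(-25.1))
wing (np.float64(138.8), np.float64(19.2))
wing (np.float64(124.6), np.float64(18.4))
wing (np.float64(140.0), np.float64(-16.8))
wing (np.float64(126.9), np.float64(-16.9))
```

View pics/w8.png

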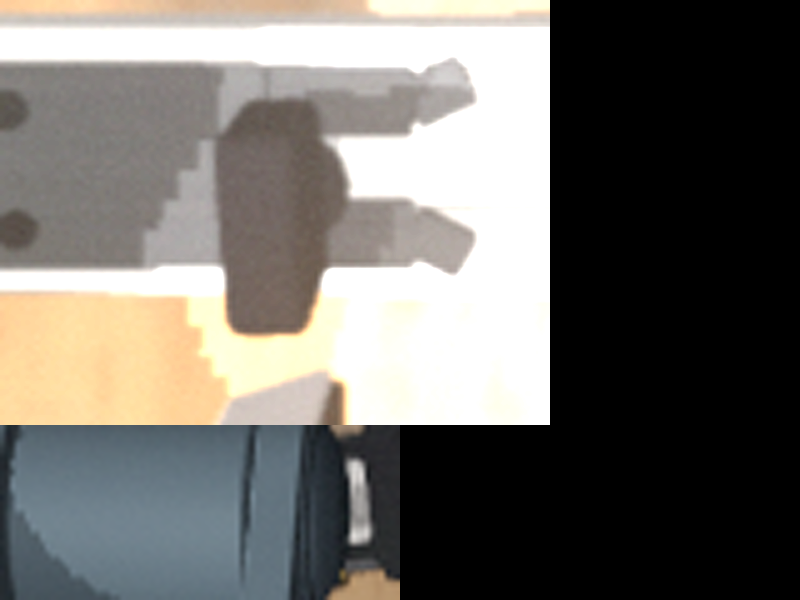

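Run:
```python
from h import *
w=np.load("w8.npz");K,T=w["K"],w["T"]
a=np.array([-.1193,.9929]);n=np.array([.9929,.1193]);O=np.array([.5714,0])
im,K2,T2,_=grab("wrist");o=robot.get_obs()
print(o["position"],np.abs(im.astype(int)-w["im"]).mean())
def S(p): q=p[:2]-O; return (q@a*1000).round(1),(q@n*1000).round(1)
for t in (T,T2):
  print("collar edge",S(onz(K,t,220+348/5,190+183/5,.029)))
  print("tips",S(onz(K,t,220+474/5,190+97/5,.0225)),S(onz(K,t,220+474/5,190+240/5,.0225)))
  for p in((218,140),(322,150),(228,320),(315,320)): print(S(onz(K,t,220+p[0]/5,190+p[1]/5,.061)))
```

```text
[0.55334076 0.09615354 0.15034554] 3.2667567274305553
collar edge (np.float64(123.4), np.float64(-0.8))
tips (np.float64(101.4), np.float64(13.2)) (np.float64(101.5), np.float64(-13.1))
(np.float64(140.1), np.float64(14.1))
(np.float64(124.1), np.float64(12.5))
(np.float64(139.9), np.float64(-15.2))
(np.float64(126.1), np.float64(-15.2))
collar edge (np.float64(124.3), np.float64(-1.3))
tips (np.float64(102.4), np.float64(12.7)) (np.float64(102.5), np.float64(-13.5))
(np.float64(141.0), np.float64(13.7))
(np.float64(125.0), np.float64(12.1))
(np.float64(140.7), np.float64(-15.5))
(np.float64(126.9), np.float64(-15.5))
```

The collar centre and the fork seat both come out at 134.4 mm along the slot. The wing is square across the rail, and the carriage joint works out to about 0.079 m. I'll hand it in.

```bash
python3 -c "
from station import robot
print(robot.job_done())"
```

```text
the job is handed in; nothing more can be done
None
```

The job is handed in, with no verdict shown: the anchor is at the closed end of the fork with its wing square across the rail, the carriage is against the stop (joint about 0.079 m), and the gripper is clear.

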